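# Scrub out the parts-cleaning jar

### The job

Lift the lid off the steel cleaning jar by its knob and set it down flat on the cork mat, knob up. Then take the long brush out of its green cup and scrub the inside of the jar with three strokes: each time push it down until it meets the hidden bottom and its sprung head gives about halfway (never to its stop), then draw it up until the bristles show at the jar's mouth. Finally stand the brush back in its cup and let go; drop neither lid nor brush, and leave the bottle, parts bin and loupe where they are.

Things in the scene. Friction and masses are not known exactly. Their poses are not given: they have to be found in the camera images.
- jar: Open upright steel jar, fixed on a blue foot (110 mm across, 6 mm thick): 120 mm tall over the bench, 74 mm outside, 68 mm inside diameter. Origin: on its axis at the bench surface; z up. Inside is a fixed false bottom (dark sieve plate) at a height that differs each time: its top is 8 to 40 mm above the origin; no reading gives it, it must be felt.
- lid: Loose aluminium lid lying on the jar: a flange 82 mm across, 4 mm thick, with a plug below it (60 mm across, 6 mm deep) that sits in the jar's mouth, and a black cylindrical knob on top, 22 mm across. 38 mm tall over all. Origin: centre of the plug's underside; the flange's top is 10 mm above it, the knob runs from 14 to 38 mm above it; z up through the knob. About 120 g.
- mat: Cork mat, 130 x 130 x 5 mm, fixed on the bench. Origin: centre of its underside on the bench; its top is 5 mm above.
- cup: Green metal cup, fixed, holding the brush: 60 mm tall, 62 mm inside and 68 mm outside diameter, on a 90 mm round foot. Origin: on its axis at the bench surface; its inner floor is 5 mm above.
- brush: Brush standing upright in the cup, bristles down, 190 mm long: round wooden handle 16 mm across from 108 to 190 mm above its origin (grip near 155 mm, from above), thin steel shaft with a spring, pale yellow bristle head 50 mm across and 40 mm long. Origin: on the axis, at the lower end of the relaxed head; z runs up the handle. About 70 g.
- brush_tip (a point): Centre of the flat lower end of the bristle head (moves with the head when that is pushed up along the shaft).
- brush_head (a joint): How far the sprung bristle head is pushed up along the shaft, m: 0 relaxed, 0.020 at its stop. It starts to give at 1 N and yields 1 mm for each further 0.5 N: halfway (10 mm) takes 6 N, the stop 11 N.
- oil_bottle: Bystander: amber glass bottle with black cap, 36 mm across, 85 mm tall. Origin: centre of its underside.
- parts_bin: Bystander: open yellow parts bin, 50 x 75 x 30 mm. Origin: centre of its underside.
- loupe: Bystander: black eye loupe, 38 mm across, 36 mm tall. Origin: centre of its underside.
Mind the look-alikes: they are no part of the job. Several things have the shape of the cup; the one meant has the colours described above.

How it is judged:
By the outcome, as a careful person would: the job done as asked, in the order asked, and still so for the second after the job is handed in, with the robot touching nothing.
It also fails if it takes over 72 s, if anything falls off the work surface, if the arm or the gripper's body presses on something with over 40 N, if the wrist force passes 120 N, or if a joint passes its speed limit or range.

### The arm

A 6-joint arm with a two-finger parallel gripper is mounted at the origin on the work surface. World frame = base frame: x ahead of the robot, y to its left, z up, the work surface at z = 0. Lengths are in m, angles in degrees, forces in N, time in s.
With the tool pointing down it reaches from about 0.375 to 0.9 m from the base axis. Payload 3.1 kg.
Tool frame: the origin (TCP) lies on the centre line of the jaws, within the pads' length; the fingertips stand 8 mm ahead of it and the grasp point (between the pads) lies 11 mm behind it; y points along the fingers, x is the direction in which the jaws open and shut, and the axes are right-handed (so a half turn about y gives the same grasp; the last joint's range is limited). The gripper opens to 87 mm and grips with 3 to 60 N. Pads are 19 mm wide; open, the fingers measure 117 mm over their backs; the gripper's body (75 mm by 190 mm) begins 51 mm behind the grasp point.
Start: joints at [-76.576, 30.224, 82.088, -0, 67.689, -10.227], TCP at [0.251, -0.572, 0.231] pointing down, gripper open.
Joint ranges: [-176.69, 176.69], [-43.24, 126.21], [12.49, 139.97], [-82, 262], [0, 151.66], [-163.58, 163.58]. Speed limits (degrees/s): [159.86, 159.86, 180, 180, 180, 180].

### API

Orientations are given as a 3x3 rotation matrix whose columns are the frame's x, y, z axes.
In Python, from rig import read_state, imaging, job, spotter gives the robot as it stands.
- The arm moves only by the tool apply_moves, never from a script. Its argument "steps" is a list of rows, each an object of numbers: "x", "y", "z": the shift along the world's x, y, z in mm; "spin": the turn about the world's z in rad. In form: [{"x": .., "y": .., "z": .., "spin": ..}, ...]. A call has 1 to 12 rows; each row shifts and turns the pose as measured when the row begins; what a row does not reach is not made up. A row lasts 1/10 s, in which the tool goes at most 50 mm and 8.59 degrees, less where a joint would pass 70% of its speed; a pose out of reach is approached as far as the arm can. A call is refused whole if a number of a shift passes 50 or a number of a turn 0.15, either way. A call with a gripper value outside its range is refused whole. "grip" is the finger opening in mm, from 0 to 87, set as the call begins (left out, the last holds). The fingers move at their own pace and stop on an object; the grip force is fixed at half the most. Time passes only in rows, so rows that do not move let the fingers close. It gives the time, the measured TCP pose, the force and the opening at its end, in the units of the state.
- read_state(): the state, without advancing time (a new reading comes with each control period).
- imaging.capture(name): name is "scene" or "top" or "wrist"; returns the picture (480x640x3 uint8, red, green, blue); there is no depth.
- imaging.camera_params(name): a dict with "fov_y" (degrees; the focal length in pixels is half the picture's height over the tangent of half this angle, whatever the lens; pixels are square), "cx", "cy" (the principal point, pixels), "R" (3x3) and "t" (3): a world point X has camera coordinates R X + t. Camera axes: x right, y down, z forward; pixel columns grow to the right and rows downward; lengths in m; the calibration is good to about 2 mm. A picture is of the moment at which its call begins: read the wrist's pose just before it. camera_params takes no time and is no camera call; for the wrist camera it gives the pose at the moment of the call.
- job.hand_in(): hands the job in, once; it reports no verdict.
Trained networks look in the newest picture that a camera, given by its name, has taken for a name from the list of things; names that differ only in an ending like _2 or _b are one class to them, and where a whole thing is asked for, a point or a joint stands for the part that bears it (a point fixed in the world has none). Each returns a list of dicts, best first, with "score" (0 to 1); they miss things now and then, are a little off and sometimes report something else, mostly with a low value. They report only what shows in the picture. A call takes as long as a camera call. They do not tell look-alikes from the thing itself.
- spotter.cut_out(name, camera): "mask" (480x640 bool, what is visible of it) and "rect" ([left, top, width, height] in pixels, round what is visible of it).
The state is a dict: "time_s": time; "joint_positions": joint angles; "qvel": joint speeds; "tau": joint torques, N m; "position": TCP position; "tcp_rot": TCP orientation; "force": force on the tool from outside, world axes, zero at the start; "moment": the same for the moment, N m; "opening": opening from 0.0 (shut) to 1.0 (fully open).
Only numpy, scipy, OpenCV 4.12 (cv2) and the standard library are available. Lean on these libraries where they do the work, as an engineer would, in place of code of your own. Each camera call takes 0.05 s, during which the arm holds its last target.

## Working session

There is one attempt and no reset: what is moved stays moved. The work goes in short steps, Python scripts to look and compute and a tool call to move; the robot and the scene stay as the last step left them, time stands still between calls to the robot, and variables do not carry over. Pictures are saved under pics/ and viewed, and the job is handed in when it is done.

Besides the shell and the picture viewer there is one more tool, called after ">>>" by a JSON object that holds its "fn" and its "kwargs", one argument or row to a line. apply_moves: Moves the arm, as the interface text tells. Its arguments: {"type":"object","properties":{"steps":{"type":"array"},"grip":{"type":"number"}},"required":["steps"]}

```bash
ls; mkdir -p pics
python3 - <<'E'
from rig import read_state, imaging
import cv2,numpy as np
s=read_state();print({k:np.round(v,3).tolist() for k,v in s.items()})
for n in("scene","top","wrist"):
    p=imaging.camera_params(n);print(n,p)
    cv2.imwrite(f"pics/{n}0.png",imaging.capture(n)[:,:,::-1])
E
```

```text
pics
{'time_s': 0.0, 'joint_positions': [-76.574, 30.278, 82.157, 0.001, 67.688, -10.227], 'qvel': [0.057, 0.069, -0.018, 0.048, -0.047, 0.074], 'tau': [0.001, -44.003, -17.659, 0.063, 0.058, -0.0], 'position': [0.251, -0.572, 0.23], 'tcp_rot': [[0.401, -0.0, 0.916], [-0.916, 0.002, 0.401], [-0.002, -1.0, 0.0]], 'force': [-0.171, -0.235, -0.154], 'moment': [0.037, 0.009, 0.045], 'opening': 0.999}
scene {'fov_y': 45.42360448496675, 'cx': 317.20757979639285, 'cy': 241.21261926464777, 'R': array([[ 0.08515718,  0.99616368, -0.02015381],
       [ 0.55675038, -0.06434922, -0.82818367],
       [-0.82630337,  0.05930514, -0.56009431]]), 't': array([-0.05989024, -0.2232335 ,  1.35543071])}
top {'fov_y': 54.014573078358595, 'cx': 320.13084874805907, 'cy': 226.93269097879488, 'R': array([[ 0.02127008, -0.99963741, -0.01651139],
       [-0.99896067, -0.02058396, -0.04066789],
       [ 0.04031327,  0.01735924, -0.99903628]]), 't': array([0.00221585, 0.52776916, 0.79208129])}
wrist {'fov_y': 62.20245844365324, 'cx': 322.493414119079, 'cy': 233.8004207261742, 'R': array([[ 0.40078979, -0.91616857, -0.00164171],
       [-0.88215429, -0.38639231,  0.26926714],
       [-0.24732843, -0.10647128, -0.96306413]]), 't': array([-0.62424891, -0.03193998,  0.39086407])}
```

View pics/scene0.png

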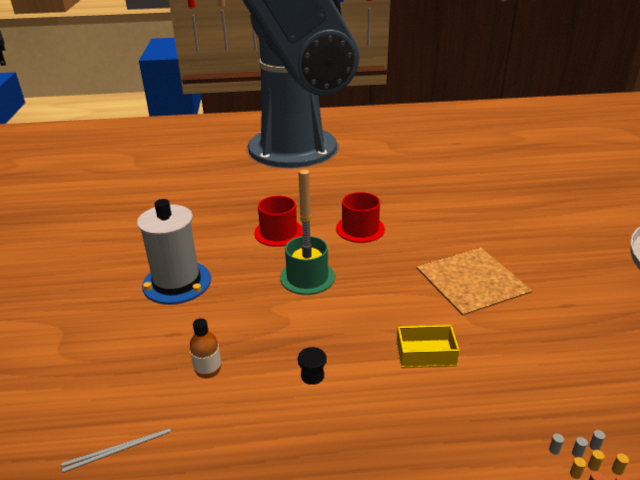

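View pics/top0.png

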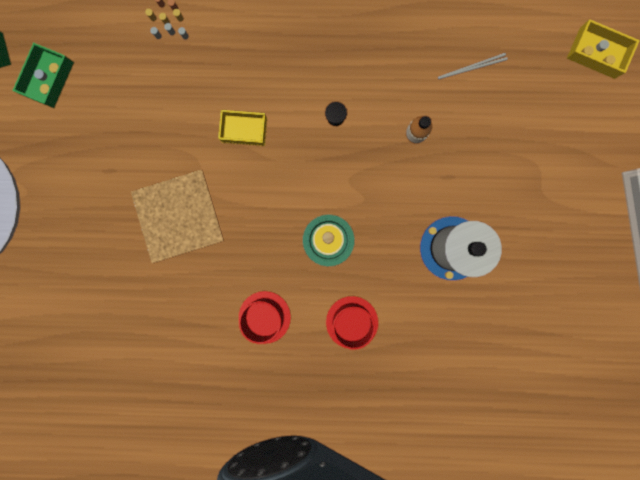

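View pics/wrist0.png

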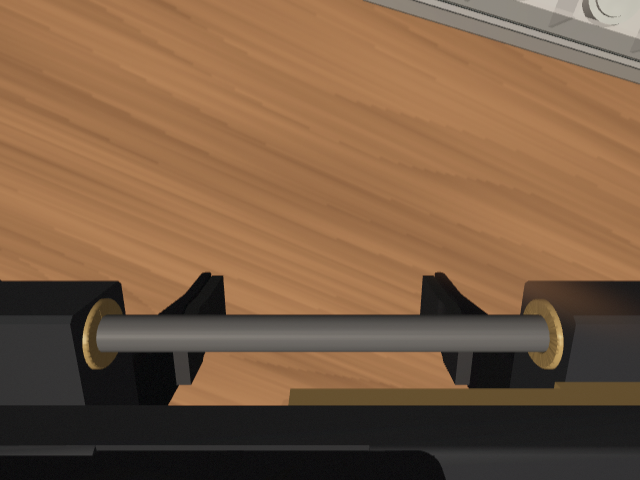

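```bash
cat > h.py <<'E'
import numpy as np,cv2
from rig import read_state, imaging, spotter
def cam(n):
    p=imaging.camera_params(n); f=240/np.tan(np.radians(p['fov_y']/2)); return p,f
def ray(n,u,v):
    p,f=cam(n);R=np.array(p['R']);t=np.array(p['t'])
    return -R.T@t, R.T@np.array([(u-p['cx'])/f,(v-p['cy'])/f,1])
def at_z(n,u,v,z):
    c,d=ray(n,u,v); return c+d*(z-c[2])/d[2]
def proj(n,X):
    p,f=cam(n);X=np.atleast_2d(X)@np.array(p['R']).T+p['t']
    return np.c_[p['cx']+f*X[:,0]/X[:,2],p['cy']+f*X[:,1]/X[:,2]]
E
python3 - <<'E'
from h import *
ims={n:imaging.capture(n).copy() for n in("scene","top")}
for nm in("jar","lid","mat","cup","brush","brush_head","oil_bottle","loupe","parts_bin"):
  for n in ims:
    for r in spotter.cut_out(nm,n)[:3]:
        m=r['mask']; ys,xs=np.nonzero(m); print(nm,n,round(r['score'],2),np.round(r['rect'],0).tolist(),xs.mean().round(1),ys.mean().round(1),m.sum())
print(read_state()['time_s'])
im=ims['top'];cv2.imwrite('pics/cropA.png',np.vstack([cv2.resize(ims['top'][200:290,290:520,::-1],None,fx=3,fy=3),cv2.resize(ims['scene'][160:300,130:360,::-1],None,fx=2.2,fy=2.2)[:, :506].copy() if 0 else cv2.resize(ims['scene'][160:300,130:360,::-1],(690,320))]))
E
```

```text
jar scene 0.65 [144.0, 224.0, 67.0, 78.0] 173.7 268.6 3856
jar top 0.67 [420.0, 216.0, 45.0, 61.0] 439.4 247.0 1560
lid scene 0.95 [137.0, 200.0, 55.0, 33.0] 164.6 218.2 1445
lid top 0.72 [445.0, 222.0, 55.0, 55.0] 473.1 248.2 2477
lid top 0.57 [302.0, 214.0, 53.0, 54.0] 328.4 240.0 1480
mat scene 0.75 [415.0, 250.0, 118.0, 66.0] 472.9 280.8 4266
mat top 0.61 [131.0, 172.0, 93.0, 88.0] 177.2 215.5 5650
cup scene 0.79 [281.0, 238.0, 54.0, 57.0] 306.6 269.6 2255
cup scene 0.78 [256.0, 196.0, 48.0, 52.0] 277.6 221.4 1883
cup scene 0.58 [334.0, 193.0, 50.0, 49.0] 360.2 218.1 1896
cup top 0.86 [305.0, 212.0, 51.0, 55.0] 328.4 239.9 1446
cup top 0.85 [330.0, 297.0, 50.0, 52.0] 352.3 322.2 2156
cup top 0.76 [240.0, 290.0, 52.0, 55.0] 264.1 317.0 2226
brush scene 0.68 [292.0, 168.0, 28.0, 90.0] 305.3 217.4 978
brush top 0.62 [312.0, 223.0, 29.0, 32.0] 328.2 238.5 711
brush_head scene 0.57 [292.0, 244.0, 27.0, 18.0] 306.7 252.3 276
brush_head top 0.82 [315.0, 222.0, 29.0, 32.0] 327.8 238.9 598
oil_bottle scene 0.93 [193.0, 319.0, 27.0, 60.0] 204.4 350.7 1362
oil_bottle top 0.92 [407.0, 114.0, 28.0, 28.0] 419.2 128.7 552
oil_bottle top 0.29 [314.0, 222.0, 29.0, 34.0] 328.3 238.4 739
loupe scene 0.92 [299.0, 347.0, 27.0, 36.0] 312.1 364.7 870
loupe top 0.69 [325.0, 102.0, 22.0, 21.0] 336.0 112.5 396
loupe top 0.6 [313.0, 225.0, 30.0, 30.0] 328.2 238.5 707
loupe top 0.56 [132.0, 168.0, 91.0, 94.0] 177.2 215.8 5525
parts_bin scene 0.8 [399.0, 327.0, 58.0, 41.0] 427.2 346.2 2300
parts_bin scene 0.32 [292.0, 166.0, 28.0, 91.0] 305.4 216.8 972
parts_bin top 0.67 [217.0, 112.0, 56.0, 34.0] 243.0 127.2 1552
1.15
```

View pics/cropA.png

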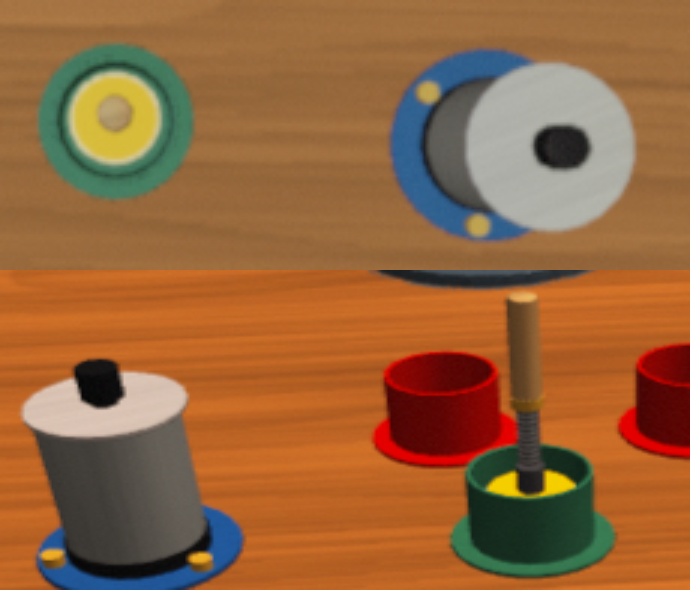

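```bash
cat > m.py <<'E'
from h import *
def fit(mask):
    c,_=cv2.findContours(mask.astype(np.uint8),cv2.RETR_EXTERNAL,cv2.CHAIN_APPROX_NONE)
    c=max(c,key=cv2.contourArea); return c
def hsv(im,lo,hi,roi):
    h=cv2.cvtColor(im,cv2.COLOR_RGB2HSV);m=cv2.inRange(h,np.array(lo),np.array(hi))
    o=np.zeros_like(m);l,t,r,b=roi;o[t:b,l:r]=m[t:b,l:r];return o
def fitcircle(n,contour,z,x0,r):
    # points on plane z -> circle center w/ known radius, robust
    from scipy.optimize import least_squares
    P=np.array([at_z(n,u,v,z)[:2] for u,v in contour.reshape(-1,2)])
    s=least_squares(lambda q:np.hypot(*(P-q[:2]).T)-q[2],[*x0,r],loss='soft_l1',f_scale=0.001)
    return s.x
E
python3 - <<'E'
from m import *
T=imaging.capture('top');S=imaging.capture('scene')
p,f=cam('top');C,_=ray('top',0,0);print('top cam',C.round(3),'f',f)
# cup foot
g=hsv(T,(50,60,30),(95,255,255),(290,200,370,280));c=fit(g);x=at_z('top',329,240,0)[:2];print('cup foot top',fitcircle('top',c,0.004,x,.045))
g=hsv(S,(50,60,20),(95,255,255),(270,230,345,300));ys,xs=np.nonzero(g);print(xs.min(),xs.max(),ys.min(),ys.max())
c=fit(g);c=c[c[:,0,1]>270];print('cup foot scene',fitcircle('scene',c,0.002,x,.045),len(c))
# cup bottom rim etc; jar foot
g=hsv(T,(100,100,60),(130,255,255),(410,205,510,290));c=fit(cv2.morphologyEx(g,cv2.MORPH_CLOSE,np.ones((5,5))));
xj=at_z('top',450,248,0)[:2]
cc=c[c[:,0,0]<437];print('jar foot top',fitcircle('top',cc,0.006,xj,.055),len(cc))
g=hsv(S,(100,100,60),(130,255,255),(130,250,220,310));c=fit(g);cc=c[c[:,0,1]>282];print('jar foot scene',fitcircle('scene',cc,0.003,xj,.055))
g=hsv(T,(0,0,130),(180,40,255),(430,205,510,290));c=fit(g);print('lid top',fitcircle('top',c,0.124,at_z('top',473,249,.124)[:2],.041))
# lid scene
g=hsv(S,(0,0,150),(180,60,255),(130,205,200,242));c=fit(g);cc=c[(c[:,0,1]>215)];print('lid scene',fitcircle('scene',cc,0.122,xj,.041))
# knob
g=hsv(T,(0,0,0),(180,255,60),(455,235,495,265));ys,xs=np.nonzero(g);print('knob px',xs.min(),xs.max(),ys.min(),ys.max(), at_z('top',xs.max()-4.5*0-5,(ys.min()+ys.max())/2,.152))
# brush handle top
g=hsv(S,(8,50,80),(25,200,255),(296,166,312,180));
for n,u,v in(('scene',304.3,173),('top',328.0,238)):print('handle end',at_z(n,u,v,.195))
# mat
g=hsv(T,(8,40,120),(25,200,255),(125,165,230,268))
for n in('top','scene'):
    r=spotter.cut_out('mat',n)[0]['mask'];c=fit(r);b=cv2.boxPoints(cv2.minAreaRect(c)) if n=='top' else cv2.approxPolyDP(c,8,True).reshape(-1,2)
    W=np.array([at_z(n,u,v,.005) for u,v in b]);print('mat',n,b.round(0).tolist(),W.round(4).tolist(),W.mean(0))
for nm,z in(("oil_bottle",0),("loupe",0),("parts_bin",0)):
    for n in('top','scene'):
        r=spotter.cut_out(nm,n)[0]['rect'];print(nm,n,at_z(n,r[0]+r[2]/2,r[1]+r[3]/2,.02).round(3))
E
```

```text
top cam [ 0.495 -0.001  0.813] f 470.8784714605959
cup foot top [ 0.50579361 -0.00073858  0.04309473]
281 334 237 293
cup foot scene [5.06611467e-01 2.94609574e-04 4.34809373e-02] 76
jar foot top [ 0.4961112  -0.21505658  0.05425714] 106
jar foot scene [ 0.50721717 -0.21089626  0.04387216]
lid top [ 0.49634824 -0.2108987   0.03993252]
lid scene [ 0.49605173 -0.21035881  0.03871786]
knob px 468 485 242 255 [ 0.49641081 -0.21271829  0.152     ]
handle end [0.51599904 0.00142789 0.195     ]
handle end [ 0.50585933 -0.00056639  0.195     ]
mat top [[130.0, 191.0], [203.0, 168.0], [225.0, 240.0], [152.0, 263.0]] [[0.5842, 0.345, 0.005], [0.6255, 0.2188, 0.005], [0.5015, 0.1768, 0.005], [0.4604, 0.3021, 0.005]] [0.54290576 0.26063971 0.005     ]
mat scene [[531, 290], [481, 248], [416, 268], [462, 315]] [[0.5842, 0.3435, 0.005], [0.4645, 0.3035, 0.005], [0.5083, 0.1799, 0.005], [0.6294, 0.2208, 0.005]] [0.54658093 0.26192476 0.005     ]
oil_bottle top [ 0.698 -0.151  0.02 ]
oil_bottle scene [ 0.679 -0.145  0.02 ]
loupe top [ 0.721 -0.01   0.02 ]
loupe scene [ 0.724 -0.006  0.02 ]
parts_bin top [0.694 0.146 0.02 ]
parts_bin scene [0.704 0.148 0.02 ]
```

>>> {"fn": "apply_moves", "kwargs": {
  "steps": [
    {"x": 10,"y": 15,"z": 0,"spin": 0},
    {"x": 20,"y": 30,"z": 0,"spin": 0},
    {"x": 22,"y": 33,"z": 0,"spin": 0},
    {"x": 22,"y": 33,"z": 0,"spin": 0},
    {"x": 22,"y": 33,"z": 0,"spin": 0},
    {"x": 22,"y": 33,"z": 0,"spin": 0},
    {"x": 22,"y": 33,"z": 0,"spin": 0},
    {"x": 22,"y": 33,"z": 0,"spin": 0},
    {"x": 22,"y": 33,"z": 0,"spin": 0},
    {"x": 20,"y": 28,"z": 0,"spin": 0},
    {"x": 12,"y": 15,"z": 0,"spin": 0},
    {"x": 0,"y": 0,"z": 0,"spin": 0}
  ]
}}

```text
time_s: 2.85
position: [0.4732, -0.2268, 0.2312]
tcp_rot: [[0.401, 0.002, 0.916], [-0.916, 0.005, 0.401], [-0.003, -1.0, 0.004]]
force: [-0.6, -0.8, -0.6]
opening: 1.002
```

Run:
```python
from h import *
s=read_state();print(s['position'],s['joint_positions'],s['tcp_rot'],s['force'])
im=imaging.capture('wrist').copy()
for X in([.496,-.211,.152],[.496,-.211,.124]):
    u=proj('wrist',X)[0];print(u);cv2.drawMarker(im,tuple(int(a) for a in u),(255,0,0),0,10)
cv2.imwrite('pics/w1.png',im[:,:,::-1])
```

```text
[ 0.47323072 -0.22679737  0.23123241] [-37.98270929  22.47750861  96.35219628   0.32441162  61.24018843
  28.22108331] [[ 0.40099142  0.00209855  0.91607941]
 [-0.9160754   0.00465884  0.40097899]
 [-0.00342639 -0.99998695  0.00379058]] [-0.58700298 -0.77398725 -0.63060366]
[312.78095171 202.93239032]
[313.91211375 194.85182165]
```

View pics/w1.png

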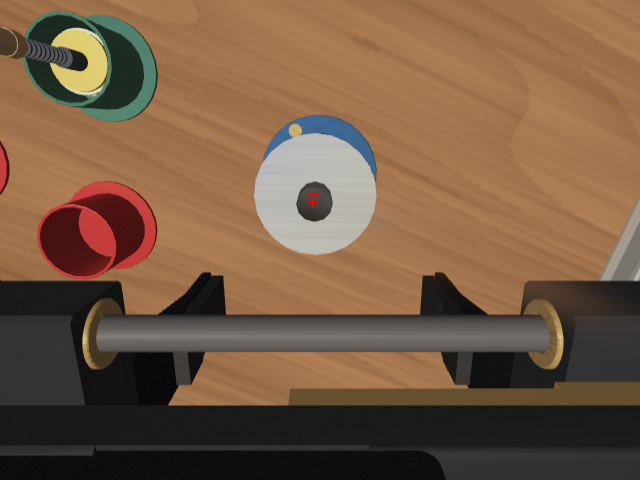

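Run:
```python
from m import *
im=imaging.capture('wrist')
g=hsv(im,(0,0,0),(180,255,100),(290,175,340,225));c=fit(g);print('knob',fitcircle('wrist',c,.150,[.496,-.211],.011))
g=hsv(im,(0,0,130),(180,50,255),(245,125,385,262));c=fit(g);print('lid',fitcircle('wrist',c,.124,[.496,-.211],.041))
g=hsv(im,(95,100,60),(130,255,255),(245,100,385,262));c=fit(g);c=c[c[:,0,1]<148];print('foot',fitcircle('wrist',c,.006,[.496,-.211],.055))
g=hsv(im,(50,60,20),(95,255,255),(60,5,170,130));c=fit(g);c=c[c[:,0,0]>112];print('cupfoot',fitcircle('wrist',c,.003,[.506,0],.045))
```

```text
knob [ 0.49704739 -0.21230825  0.01099066]
lid [ 0.49606274 -0.21250948  0.04026936]
foot [ 0.49419216 -0.21481196  0.05430202]
cupfoot [ 0.50590587 -0.00294266  0.04356523]
```

>>> {"fn": "apply_moves", "kwargs": {
  "steps": [
    {"x": 12,"y": 8,"z": 0,"spin": 0},
    {"x": 11,"y": 7,"z": -10,"spin": 0},
    {"x": 0,"y": 0,"z": -20,"spin": 0},
    {"x": 0,"y": 0,"z": -20,"spin": 0},
    {"x": 0,"y": 0,"z": -20,"spin": 0},
    {"x": 0,"y": 0,"z": -10,"spin": 0},
    {"x": 0,"y": 0,"z": 0,"spin": 0}
  ]
}}

```text
time_s: 3.65
position: [0.4983, -0.2159, 0.1463]
tcp_rot: [[0.392, 0.004, 0.92], [-0.92, 0.002, 0.392], [-0.0, -1.0, 0.005]]
force: [1.1, -0.1, 0.1]
opening: 1.001
```

>>> {"fn": "apply_moves", "kwargs": {
  "steps": [
    {"x": -1.5,"y": 4,"z": -3,"spin": 0},
    {"x": 0,"y": 0,"z": -5,"spin": 0},
    {"x": 0,"y": 0,"z": -2,"spin": 0},
    {"x": 0,"y": 0,"z": 0,"spin": 0}
  ]
}}

```text
time_s: 4.05
position: [0.498, -0.2125, 0.1369]
tcp_rot: [[0.391, 0.007, 0.921], [-0.921, 0.0, 0.391], [0.002, -1.0, 0.007]]
force: [0.4, -0.4, -0.1]
opening: 1.002
```

>>> {"fn": "apply_moves", "kwargs": {
  "grip": 15,
  "steps": [
    {"x": 0,"y": 0,"z": 0,"spin": 0},
    {"x": 0,"y": 0,"z": 0,"spin": 0},
    {"x": 0,"y": 0,"z": 0,"spin": 0},
    {"x": 0,"y": 0,"z": 0,"spin": 0},
    {"x": 0,"y": 0,"z": 0,"spin": 0},
    {"x": 0,"y": 0,"z": 0,"spin": 0}
  ]
}}

```text
time_s: 4.65
position: [0.4989, -0.2132, 0.1385]
tcp_rot: [[0.39, 0.01, 0.921], [-0.921, -0.002, 0.39], [0.005, -1.0, 0.009]]
force: [-0.4, -0.3, 0.0]
opening: 0.537
```

Run:
```python
from h import *
for i in range(20):
    imaging.capture('wrist'); s=read_state(); print(round(s['time_s'],2),round(s['opening'],3),s['position'].round(4),s['tcp_rot'][:,1].round(4),s['force'].round(1)) if i%3==0 else 0
    if s['opening']<.2535 and i>14:break
```

```text
4.7 0.493 [ 0.4989 -0.2132  0.1385] [ 0.0099 -0.0016 -0.9999] [-0.5 -0.1  1. ]
4.85 0.353 [ 0.4989 -0.2132  0.1384] [ 0.0098 -0.0015 -1.    ] [-0.1  0.4 -1. ]
5.0 0.241 [ 0.4986 -0.2128  0.1383] [ 9.1e-03 -8.0e-04 -1.0e+00] [-1.   0.1 -0.9]
5.15 0.243 [ 0.4986 -0.2128  0.1384] [ 9.2e-03 -8.0e-04 -1.0e+00] [-0.8  1.2  0.5]
5.3 0.246 [ 0.4987 -0.2129  0.1384] [ 0.0093 -0.001  -1.    ] [0.3 1.2 1.3]
5.45 0.242 [ 0.4988 -0.2131  0.1384] [ 0.0096 -0.0014 -1.    ] [ 0.  -0.2 -0. ]
```

>>> {"fn": "apply_moves", "kwargs": {
  "steps": [
    {"x": 0,"y": 0,"z": 5,"spin": 0},
    {"x": 0,"y": 0,"z": 10,"spin": 0},
    {"x": 0,"y": 0,"z": 20,"spin": 0},
    {"x": 0,"y": 0,"z": 25,"spin": 0},
    {"x": 0,"y": 0,"z": 25,"spin": 0},
    {"x": 0,"y": 0,"z": 20,"spin": 0},
    {"x": 0,"y": 0,"z": 10,"spin": 0}
  ]
}}

```text
time_s: 6.15
position: [0.4982, -0.2138, 0.2588]
tcp_rot: [[0.391, 0.009, 0.921], [-0.921, -0.003, 0.391], [0.006, -1.0, 0.007]]
force: [0.6, 0.0, -1.8]
opening: 0.243
```

Run:
```python
from h import *
im=imaging.capture('scene').copy();s=read_state();print(s['position'],s['opening'],s['force'],s['tcp_rot'][:,1])
cv2.imwrite('pics/s2.png',cv2.resize(im[60:320,60:380,::-1],(800,600)))
```

```text
[ 0.49884763 -0.21414334  0.25996308] 0.24506466182605244 [ 0.538288   -0.89299178 -0.68679575] [ 0.01106099 -0.00415317 -0.9999302 ]
```

View pics/s2.png

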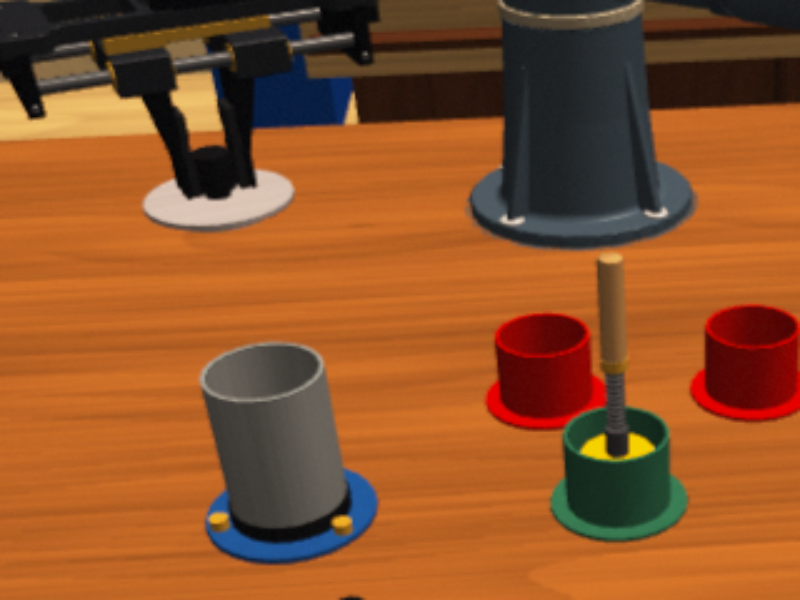

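>>> {"fn": "apply_moves", "kwargs": {
  "steps": [
    {"x": 1,"y": 10,"z": 0,"spin": 0},
    {"x": 2,"y": 25,"z": 0,"spin": 0},
    {"x": 4,"y": 40,"z": 0,"spin": 0},
    {"x": 5,"y": 45,"z": 0,"spin": 0},
    {"x": 5,"y": 45,"z": 0,"spin": 0},
    {"x": 5,"y": 45,"z": 0,"spin": 0},
    {"x": 5,"y": 45,"z": 0,"spin": 0},
    {"x": 5,"y": 45,"z": 0,"spin": 0},
    {"x": 4,"y": 40,"z": 0,"spin": 0},
    {"x": 3,"y": 30,"z": 0,"spin": 0},
    {"x": 2,"y": 15,"z": 0,"spin": 0},
    {"x": 1,"y": 5,"z": 0,"spin": 0}
  ]
}}

```text
time_s: 7.4
position: [0.5299, 0.1967, 0.247]
tcp_rot: [[0.387, -0.012, 0.922], [-0.922, -0.001, 0.387], [-0.004, -1.0, -0.011]]
force: [-0.4, -0.9, -0.9]
opening: 0.239
```

>>> {"fn": "apply_moves", "kwargs": {
  "steps": [
    {"x": 5,"y": 22,"z": -10,"spin": 0},
    {"x": 5,"y": 24,"z": -25,"spin": 0},
    {"x": 3,"y": 12,"z": -35,"spin": 0},
    {"x": 1,"y": 3,"z": -35,"spin": 0},
    {"x": 0,"y": 0,"z": -35,"spin": 0},
    {"x": 0,"y": 0,"z": -25,"spin": 0},
    {"x": 0,"y": 0,"z": -10,"spin": 0}
  ]
}}

```text
time_s: 8.1
position: [0.5411, 0.2586, 0.063]
tcp_rot: [[0.387, -0.015, 0.922], [-0.922, -0.003, 0.387], [-0.003, -1.0, -0.015]]
force: [-0.3, -0.3, -2.1]
opening: 0.247
```

Run:
```python
from h import *
im=imaging.capture('scene').copy();s=read_state();print(s['position'],s['opening'],s['force'],s['tcp_rot'][:,1])
cv2.imwrite('pics/s3.png',cv2.resize(im[140:340,370:610,::-1],(720,600)))
```

```text
[0.54047585 0.25829891 0.06222051] 0.24529274868844053 [-0.76275124  0.46036844 -2.19090422] [-0.01682651 -0.0039285  -0.99985071]
```

View pics/s3.png

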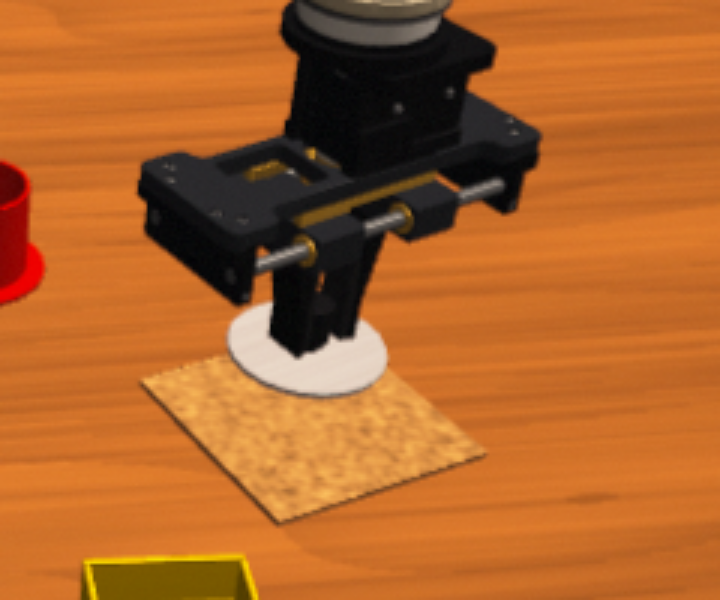

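>>> {"fn": "apply_moves", "kwargs": {
  "steps": [
    {"x": 2,"y": 1,"z": -10,"spin": 0},
    {"x": 1,"y": 1,"z": -10,"spin": 0},
    {"x": 0,"y": 0,"z": -6,"spin": 0},
    {"x": 0,"y": 0,"z": -2,"spin": 0}
  ]
}}

```text
time_s: 8.55
position: [0.5463, 0.2602, 0.0348]
tcp_rot: [[0.385, -0.012, 0.923], [-0.923, -0.003, 0.385], [-0.002, -1.0, -0.012]]
force: [0.4, 0.4, -1.6]
opening: 0.244
```

>>> {"fn": "apply_moves", "kwargs": {
  "steps": [
    {"x": 0,"y": 0,"z": -2.5,"spin": 0},
    {"x": 0,"y": 0,"z": -2,"spin": 0},
    {"x": 0,"y": 0,"z": 0,"spin": 0}
  ]
}}

```text
time_s: 8.85
position: [0.5473, 0.2605, 0.0312]
tcp_rot: [[0.385, -0.009, 0.923], [-0.923, -0.002, 0.385], [-0.002, -1.0, -0.009]]
force: [0.2, 0.0, -1.2]
opening: 0.243
```

Run:
```python
from h import *
for i in range(4):
    imaging.capture('scene');s=read_state();print(s['position'],s['opening'],s['force'].round(1),s['moment'].round(2))
```

```text
[0.54745991 0.26055107 0.03139631] 0.24643679077292827 [-0.3 -0.4 -2. ] [ 0.03 -0.   -0.02]
[0.54748638 0.26052377 0.03144406] 0.2433469245437509 [ 0.1  0.6 -2.3] [ 0.06 -0.01 -0.04]
[0.54741126 0.26050659 0.03139725] 0.24800411762386598 [ 0.   0.3 -1.6] [-0.02  0.02  0.  ]
[0.54738381 0.26051076 0.03136436] 0.2409709774500508 [ 0.4  0.4 -2.1] [ 0.03 -0.01  0.  ]
```

Not yet touching (weight still carried); keep creeping down.

>>> {"fn": "apply_moves", "kwargs": {
  "steps": [
    {"x": 0,"y": 0,"z": -1.5,"spin": 0},
    {"x": 0,"y": 0,"z": -1,"spin": 0}
  ]
}}

```text
time_s: 9.25
position: [0.5474, 0.2605, 0.0295]
tcp_rot: [[0.386, -0.009, 0.923], [-0.923, -0.002, 0.386], [-0.002, -1.0, -0.009]]
force: [-2.2, -0.3, 5.2]
opening: 0.243
```

Run:
```python
from h import *
F=[]
for i in range(4):
    imaging.capture('scene');s=read_state();F.append(s['force'])
print(s['position'],np.mean(F,0))
```

```text
[0.54745465 0.26054614 0.0295451 ] [-1.62170041 -0.32935438  2.94245689]
```

>>> {"fn": "apply_moves", "kwargs": {
  "grip": 60,
  "steps": [
    {"x": 0,"y": 0,"z": 0,"spin": 0}
  ]
}}

```text
time_s: 9.55
position: [0.5477, 0.2606, 0.0296]
tcp_rot: [[0.386, -0.008, 0.923], [-0.923, -0.002, 0.386], [-0.001, -1.0, -0.008]]
force: [-0.2, -0.4, -0.1]
opening: 0.279
```

Run:
```python
from h import *
for i in range(12):
    im=imaging.capture('scene');s=read_state()
    if s['opening']>.45:break
print(s['time_s'],s['position'],s['opening'],s['force'].round(1))
```

```text
9.8 [0.5476642  0.26061764 0.02942539] 0.4771564850931064 [0.6 0.2 0.6]
```

>>> {"fn": "apply_moves", "kwargs": {
  "steps": [
    {"x": 0,"y": 0,"z": 8,"spin": 0},
    {"x": 0,"y": 0,"z": 25,"spin": 0},
    {"x": 0,"y": 0,"z": 40,"spin": 0},
    {"x": -2,"y": -10,"z": 45,"spin": 0},
    {"x": -5,"y": -30,"z": 40,"spin": 0},
    {"x": -7,"y": -40,"z": 25,"spin": 0},
    {"x": -7,"y": -45,"z": 10,"spin": 0},
    {"x": -7,"y": -45,"z": 0,"spin": 0},
    {"x": -6,"y": -35,"z": 0,"spin": 0},
    {"x": -3,"y": -15,"z": 0,"spin": 0},
    {"x": 0,"y": 0,"z": 0,"spin": 0}
  ]
}}

```text
time_s: 10.9
position: [0.5099, 0.0337, 0.2355]
tcp_rot: [[0.389, 0.006, 0.921], [-0.921, -0.005, 0.389], [0.007, -1.0, 0.003]]
force: [0.2, 0.2, -0.3]
opening: 0.688
```

Run:
```python
from h import *
s=read_state();print(s['position'],s['tcp_rot'][:,1],s['tcp_rot'][:,0],s['opening'])
T=imaging.capture('top').copy();S=imaging.capture('scene').copy();W=imaging.capture('wrist').copy()
cv2.imwrite('pics/a4.png',np.hstack([cv2.resize(S[150:350,380:580,::-1],(400,400)),cv2.resize(W[:,:,::-1],(400,300),).copy() if 0 else cv2.copyMakeBorder(cv2.resize(W[:,:,::-1],(400,300)),0,100,0,0,0)]))
```

```text
[0.50987905 0.03366864 0.23545414] [ 0.00559833 -0.00518335 -0.9999709 ] [ 0.38884215 -0.92127816  0.00695237] 0.6875194240984458
```

View pics/a4.png

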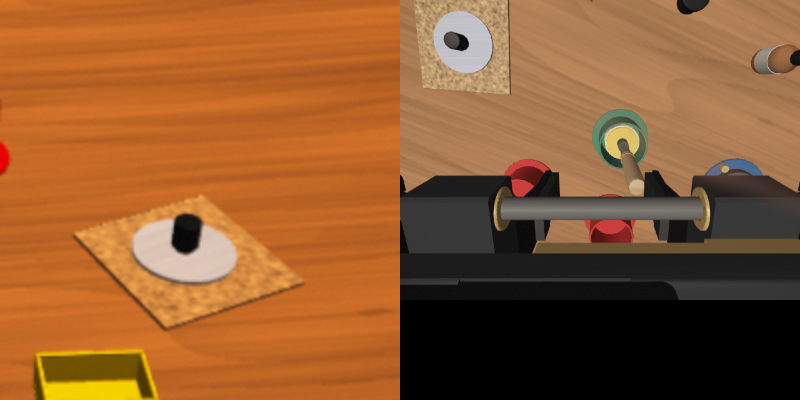

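Run:
```python
from h import *
W=imaging.capture('wrist').copy()
r=spotter.cut_out('brush','wrist')
for q in r[:2]:print(q['score'],q['rect'])
print(at_z('wrist',379,299,.195))
for X in([.506,-.001,.195],[.506,-.001,.113],[.506,-.001,.065]): print(proj('wrist',X),proj('scene',X),proj('top',X))
cv2.imwrite('pics/w5.png',cv2.resize(W[170:320,290:440,::-1],(600,600)))
S=imaging.capture('scene');cv2.imwrite('pics/s5.png',cv2.resize(S[160:300,260:360,::-1],(400,560)))
```

```text
0.77 [327.0, 201.2, 65.8, 114.0]
[0.50745605 0.00238612 0.195     ]
[[383.57593958 303.59737062]] [[302.16207772 169.92191951]] [[328.33275898 237.89970458]]
[[366.30845627 254.69845344]] [[304.03699639 218.22428166]] [[328.28362859 238.86006611]]
[[359.95555296 236.70798618]] [[305.04580251 244.21352572]] [[328.25986596 239.32455901]]
```

View pics/w5.png

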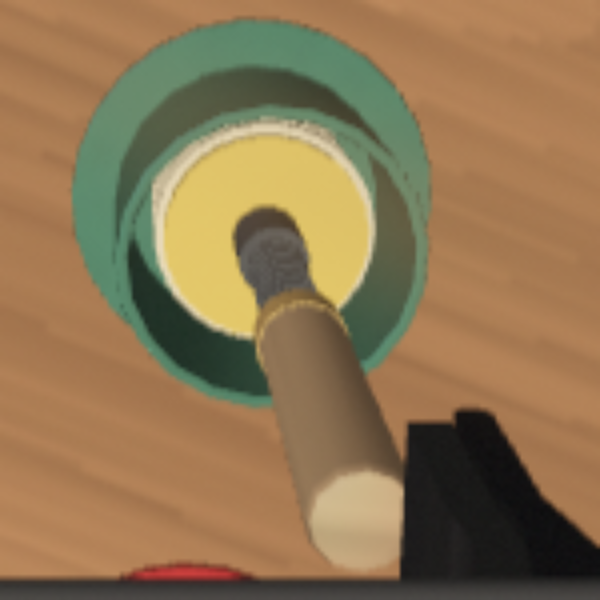

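View pics/s5.png

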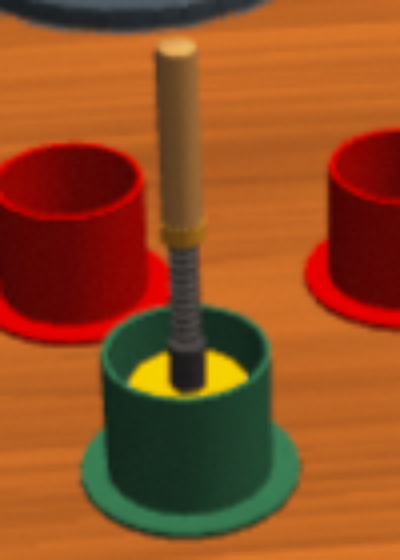

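>>> {"fn": "apply_moves", "kwargs": {
  "steps": [
    {"x": -1.5,"y": -14,"z": 0,"spin": 0},
    {"x": -1.5,"y": -14,"z": 0,"spin": 0},
    {"x": 0,"y": -4,"z": 0,"spin": 0},
    {"x": 0,"y": 0,"z": 0,"spin": 0}
  ]
}}

```text
time_s: 11.6
position: [0.507, 0.004, 0.2339]
tcp_rot: [[0.397, 0.003, 0.918], [-0.918, -0.004, 0.397], [0.005, -1.0, 0.001]]
force: [-1.0, 0.2, 0.7]
opening: 0.693
```

Run:
```python
from h import *
W=imaging.capture('wrist').copy();S=imaging.capture('scene').copy()
s=read_state();print(s['position'],s['tcp_rot'][:,1])
# where would the tcp axis hit z=.195
P=s['position']+s['tcp_rot'][:,1]*((s['position'][2]-.195));print(P,proj('scene',P),proj('wrist',P))
cv2.imwrite('pics/w6.png',W[:,:,::-1]); cv2.imwrite('pics/s6.png',cv2.resize(S[80:300,230:390,::-1],(436,600)))
```

```text
[0.50700324 0.00454425 0.23393687] [ 0.00345544 -0.00427783 -0.99998488]
[0.50713778 0.00437768 0.19500059] [[305.9303721  170.06720488]] [[321.94356483 271.03146424]]
```

View pics/w6.png

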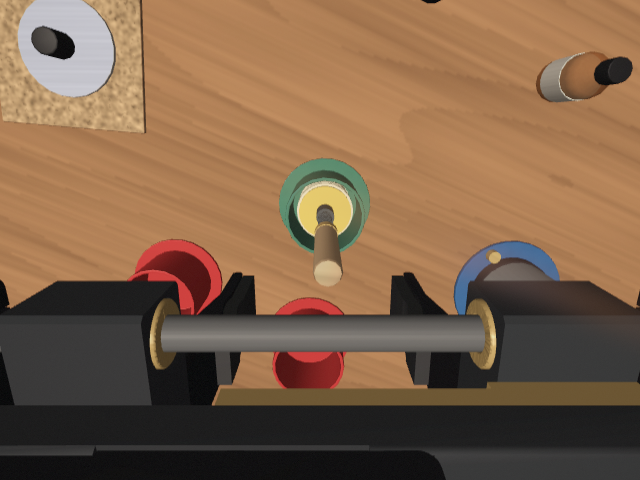

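View pics/s6.png

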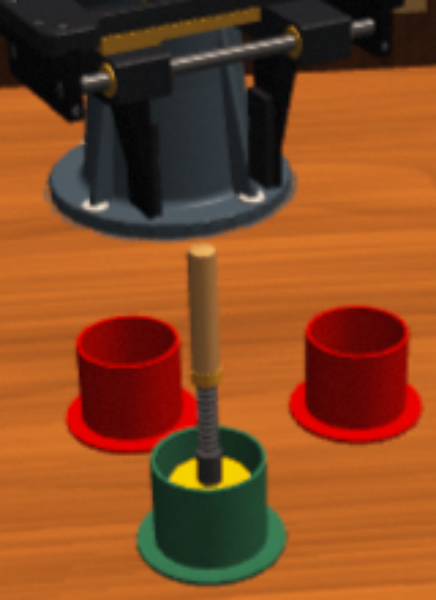

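>>> {"fn": "apply_moves", "kwargs": {
  "steps": [
    {"x": 1,"y": -2,"z": -10,"spin": 0},
    {"x": 0,"y": -1,"z": -20,"spin": 0},
    {"x": 0,"y": 0,"z": -22,"spin": 0},
    {"x": 0,"y": 0,"z": -16,"spin": 0},
    {"x": 0,"y": 0,"z": -7,"spin": 0},
    {"x": 0,"y": 0,"z": -2,"spin": 0}
  ]
}}

```text
time_s: 12.3
position: [0.5086, 0.0019, 0.1528]
tcp_rot: [[0.399, 0.006, 0.917], [-0.917, -0.004, 0.399], [0.006, -1.0, 0.003]]
force: [-0.2, 0.2, -0.1]
opening: 0.69
```

>>> {"fn": "apply_moves", "kwargs": {
  "grip": 5,
  "steps": [
    {"x": 0,"y": 0,"z": -1,"spin": 0}
  ]
}}

```text
time_s: 12.4
position: [0.5086, 0.0019, 0.1515]
tcp_rot: [[0.399, 0.005, 0.917], [-0.917, -0.004, 0.399], [0.006, -1.0, 0.003]]
force: [0.1, 0.1, -0.1]
opening: 0.655
```

Run:
```python
from h import *
o=[]
for i in range(24):
    im=imaging.capture('scene');s=read_state();o.append(s['opening'])
    if i>8 and max(o[-4:])-min(o[-4:])<.012:break
W=imaging.capture('wrist');s=read_state()
print(s['time_s'],s['position'],s['opening'],s['force'].round(1),s['tcp_rot'][:,1])
cv2.imwrite('pics/a7.png',np.hstack([cv2.resize(im[80:300,230:390,::-1],(436,600)),cv2.resize(W[150:400,250:400,::-1],(360,600))]))
```

```text
13.15 [0.5086511  0.00184831 0.15190356] 0.1758894777403248 [-0.2 -0.8  1.2] [ 0.00591326 -0.00426899 -0.9999734 ]
```

View pics/a7.png

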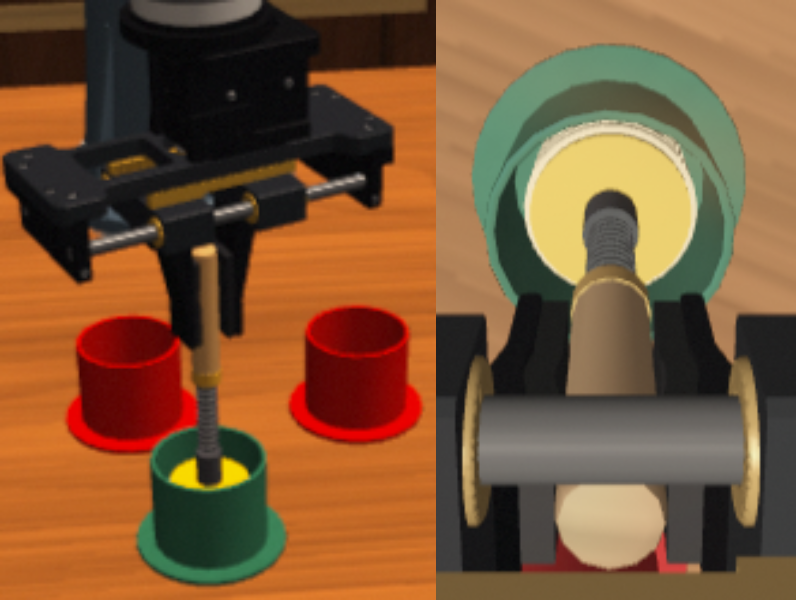

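Run:
```python
from h import *
s=read_state();p=s['position'];R=s['tcp_rot']
for d in(-.006,0,.006):
  print(d,[proj('wrist',p-R[:,1]*h+R[:,2]*d)[0].round(1) for h in(.043,.0)], proj('scene',p-R[:,1]*.043+R[:,2]*d)[0].round(1))
for z in (.113,.065):
  print(proj('wrist',[.5086,.0018,z]))
```

```text
-0.006 [array([321.7, 379.5]), array([321.9, 316.9])] [302.5 169. ]
0 [array([321.7, 363.3]), array([321.9, 304.1])] [304.4 170.6]
0.006 [array([321.7, 346.6]), array([321.9, 291. ])] [306.3 172.3]
[[321.54204434 271.4355176 ]]
[[321.22095502 244.40315398]]
```

>>> {"fn": "apply_moves", "kwargs": {
  "steps": [
    {"x": 0,"y": 0,"z": 5,"spin": 0},
    {"x": 0,"y": 0,"z": 15,"spin": 0},
    {"x": 0,"y": 0,"z": 25,"spin": 0},
    {"x": 0,"y": 0,"z": 28,"spin": 0},
    {"x": 0,"y": 0,"z": 28,"spin": 0},
    {"x": 0,"y": 0,"z": 22,"spin": 0},
    {"x": 0,"y": 0,"z": 12,"spin": 0}
  ]
}}

```text
time_s: 13.85
position: [0.5047, 0.0025, 0.2902]
tcp_rot: [[0.399, -0.003, 0.917], [-0.917, -0.003, 0.399], [0.001, -1.0, -0.004]]
force: [-0.6, 0.1, -1.5]
opening: 0.177
```

Run:
```python
from m import *
im=imaging.capture('scene').copy();T=imaging.capture('top').copy();s=read_state();print(s['position'],s['opening'],s['force'],s['tcp_rot'][:,1])
p=s['position'];a=s['tcp_rot'][:,1]
print('pred tip',proj('scene',p+a*.147),'headtop',proj('scene',p+a*.107),'end',proj('scene',p-a*.043))
u=proj('scene',[.4955,-.213,.12]),proj('top',[.4955,-.213,.12]);print(u)
cv2.imwrite('pics/a8.png',np.hstack([cv2.resize(im[50:300,120:370,::-1],(400,400)),cv2.resize(T[195:295,400:500,::-1],(400,400))]))
```

```text
[0.50538789 0.00236409 0.29018475] 0.1760572254656096 [ 0.29225554  0.13861997 -0.08092164] [-0.00141585 -0.00298555 -0.99999454]
pred tip [[305.28485114 200.65428411]] headtop [[304.4962471  176.84508292]] end [[301.11936521  74.89168621]]
(array([[163.42410953, 219.34008944]]), array([[473.12690263, 249.01615765]]))
```

View pics/a8.png

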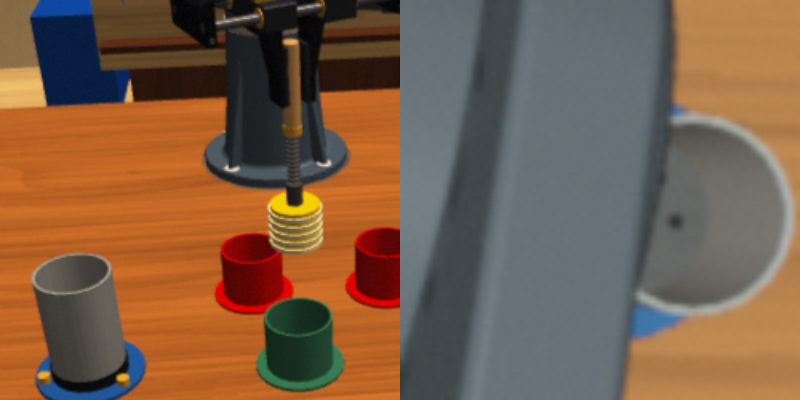

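>>> {"fn": "apply_moves", "kwargs": {
  "steps": [
    {"x": 0,"y": -8,"z": 1,"spin": 0},
    {"x": -1,"y": -20,"z": 1,"spin": 0},
    {"x": -1,"y": -30,"z": 1,"spin": 0},
    {"x": -1,"y": -35,"z": 1,"spin": 0},
    {"x": -1,"y": -35,"z": 1,"spin": 0},
    {"x": -1,"y": -30,"z": 1,"spin": 0},
    {"x": -1,"y": -20,"z": 0,"spin": 0},
    {"x": -1,"y": -8,"z": 0,"spin": 0},
    {"x": 0,"y": 0,"z": 0,"spin": 0}
  ]
}}

```text
time_s: 14.85
position: [0.4909, -0.1916, 0.2864]
tcp_rot: [[0.4, -0.02, 0.916], [-0.916, 0.004, 0.4], [-0.012, -1.0, -0.016]]
force: [-0.4, 0.3, -1.6]
opening: 0.176
```

>>> {"fn": "apply_moves", "kwargs": {
  "steps": [
    {"x": 4,"y": -10,"z": 0,"spin": 0},
    {"x": 3,"y": -9,"z": 0,"spin": 0},
    {"x": 0,"y": -2,"z": 0,"spin": 0}
  ]
}}

```text
time_s: 15.15
position: [0.498, -0.2115, 0.2852]
tcp_rot: [[0.402, -0.022, 0.915], [-0.915, 0.007, 0.403], [-0.015, -1.0, -0.018]]
force: [0.1, -0.1, -1.0]
opening: 0.173
```

```bash
cat > st.py <<'E'
from m import *
F=[];N=4
for i in range(N):
    im=imaging.capture('scene').copy();s=read_state();F.append(s['force'])
p=s['position'];a=s['tcp_rot'][:,1];O=p+a*.147
print('t',round(s['time_s'],2),'tcp',p.round(4),'axis',a.round(4),'tip(relaxed)',O.round(4),'F',np.mean(F,0).round(2),'op',round(s['opening'],3))
import sys
if len(sys.argv)>1:
    cv2.imwrite(f'pics/{sys.argv[1]}.png',cv2.resize(im[100:310,100:260,::-1],(457,600)))
E
python3 st.py s9
```

```text
t 15.35 tcp [ 0.4973 -0.2105  0.2853] axis [-0.0226  0.0074 -0.9997] tip(relaxed) [ 0.4939 -0.2094  0.1384] F [ 0.16 -0.18 -0.89] op 0.179
```

View pics/s9.png

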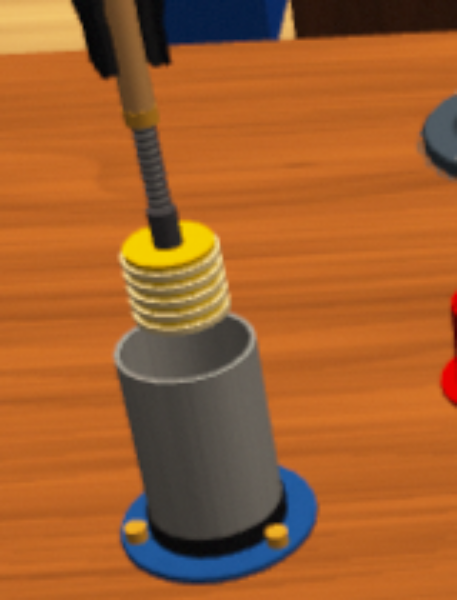

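>>> {"fn": "apply_moves", "kwargs": {
  "steps": [
    {"x": 2.5,"y": -3.5,"z": -5,"spin": 0},
    {"x": 0,"y": 0,"z": -5,"spin": 0},
    {"x": 0,"y": 0,"z": -15,"spin": 0},
    {"x": 0,"y": 0,"z": -15,"spin": 0},
    {"x": 0,"y": 0,"z": -5,"spin": 0}
  ]
}}

```text
time_s: 15.85
position: [0.5005, -0.2131, 0.2391]
tcp_rot: [[0.404, -0.02, 0.914], [-0.915, 0.006, 0.404], [-0.014, -1.0, -0.016]]
force: [-0.3, -0.2, -0.7]
opening: 0.173
```

```bash
python3 st.py s10
```

```text
t 16.05 tcp [ 0.5016 -0.214   0.2411] axis [-0.0174  0.0041 -0.9998] tip(relaxed) [ 0.499  -0.2133  0.0941] F [ 0.24 -0.47 -0.47] op 0.173
```

View pics/s10.png

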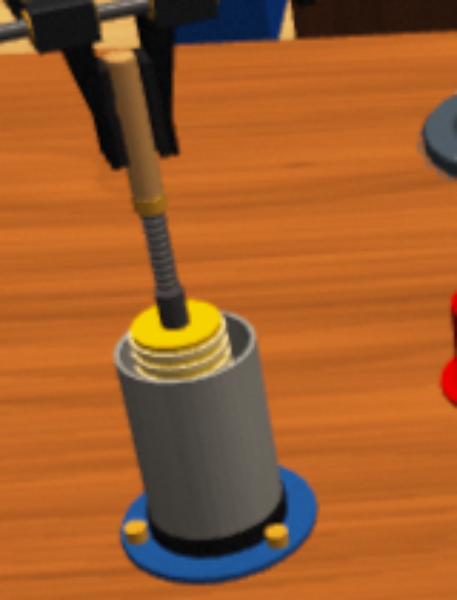

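>>> {"fn": "apply_moves", "kwargs": {
  "steps": [
    {"x": -2,"y": 2.5,"z": -3,"spin": 0},
    {"x": 0,"y": 0,"z": -12,"spin": 0},
    {"x": 0,"y": 0,"z": -15,"spin": 0},
    {"x": 0,"y": 0,"z": -10,"spin": 0},
    {"x": 0,"y": 0,"z": -3,"spin": 0}
  ]
}}

```text
time_s: 16.55
position: [0.5007, -0.212, 0.1979]
tcp_rot: [[0.404, -0.012, 0.914], [-0.915, 0.001, 0.405], [-0.005, -1.0, -0.011]]
force: [-0.3, -0.6, -1.0]
opening: 0.172
```

```bash
python3 st.py s11
```

```text
t 16.75 tcp [ 0.5017 -0.2126  0.1994] axis [-0.0097 -0.0011 -1.    ] tip(relaxed) [ 0.5002 -0.2127  0.0524] F [ 0.13  0.37 -0.95] op 0.176
```

View pics/s11.png

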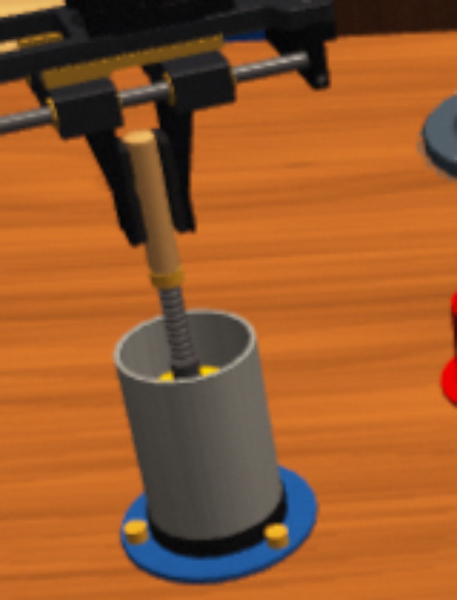

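>>> {"fn": "apply_moves", "kwargs": {
  "steps": [
    {"x": -3,"y": 1,"z": -4,"spin": 0},
    {"x": -1,"y": 0,"z": -4,"spin": 0},
    {"x": 0,"y": 0,"z": -1,"spin": 0}
  ]
}}

```text
time_s: 17.05
position: [0.4982, -0.2121, 0.1912]
tcp_rot: [[0.405, -0.007, 0.914], [-0.914, -0.003, 0.405], [-0.0, -1.0, -0.008]]
force: [-0.3, -0.9, -0.9]
opening: 0.175
```

```bash
python3 st.py
```

```text
t 17.25 tcp [ 0.4986 -0.2123  0.1915] axis [-0.0065 -0.0033 -1.    ] tip(relaxed) [ 0.4976 -0.2127  0.0445] F [ 0.48  0.11 -0.56] op 0.175
```

>>> {"fn": "apply_moves", "kwargs": {
  "steps": [
    {"x": -1,"y": 0,"z": -3,"spin": 0},
    {"x": 0,"y": 0,"z": -3,"spin": 0},
    {"x": 0,"y": 0,"z": -1,"spin": 0}
  ]
}}

```text
time_s: 17.55
position: [0.4978, -0.2124, 0.1844]
tcp_rot: [[0.405, -0.006, 0.914], [-0.914, -0.004, 0.405], [0.001, -1.0, -0.007]]
force: [0.1, 0.1, -0.3]
opening: 0.175
```

```bash
python3 st.py
```

```text
t 17.75 tcp [ 0.498  -0.2125  0.1847] axis [-0.0052 -0.0041 -1.    ] tip(relaxed) [ 0.4973 -0.2131  0.0377] F [-0.15  0.29 -0.97] op 0.178
```

>>> {"fn": "apply_moves", "kwargs": {
  "steps": [
    {"x": -1,"y": 0,"z": -3,"spin": 0},
    {"x": 0,"y": 0,"z": -3,"spin": 0},
    {"x": 0,"y": 0,"z": -1,"spin": 0}
  ]
}}

```text
time_s: 18.05
position: [0.4973, -0.2128, 0.1777]
tcp_rot: [[0.405, -0.004, 0.914], [-0.914, -0.005, 0.405], [0.003, -1.0, -0.006]]
force: [0.0, -1.1, 1.2]
opening: 0.177
```

```bash
python3 st.py
```

```text
t 18.25 tcp [ 0.4973 -0.2128  0.178 ] axis [-0.0041 -0.005  -1.    ] tip(relaxed) [ 0.4967 -0.2135  0.031 ] F [0.02 0.11 1.21] op 0.169
```

>>> {"fn": "apply_moves", "kwargs": {
  "steps": [
    {"x": 0,"y": 0,"z": -3,"spin": 0},
    {"x": 0,"y": 0,"z": -2,"spin": 0}
  ]
}}

```text
time_s: 18.45
position: [0.4974, -0.2129, 0.1734]
tcp_rot: [[0.405, -0.004, 0.914], [-0.914, -0.005, 0.405], [0.004, -1.0, -0.006]]
force: [-1.0, 1.1, 3.2]
opening: 0.178
```

```bash
python3 st.py
```

```text
t 18.65 tcp [ 0.4974 -0.2129  0.1735] axis [-0.0037 -0.0054 -1.    ] tip(relaxed) [ 0.4969 -0.2137  0.0265] F [-0.21  0.2   3.61] op 0.177
```

>>> {"fn": "apply_moves", "kwargs": {
  "steps": [
    {"x": 0,"y": 0,"z": -2.5,"spin": 0},
    {"x": 0,"y": 0,"z": -1,"spin": 0}
  ]
}}

```text
time_s: 18.85
position: [0.4974, -0.213, 0.1703]
tcp_rot: [[0.405, -0.004, 0.914], [-0.914, -0.006, 0.405], [0.004, -1.0, -0.006]]
force: [-1.3, -0.0, 4.3]
opening: 0.177
```

```bash
sed -i 's/N=4/N=8/' st.py; python3 st.py
```

```text
t 19.25 tcp [ 0.4975 -0.2129  0.1704] axis [-0.0035 -0.0056 -1.    ] tip(relaxed) [ 0.4969 -0.2138  0.0234] F [-1.18  0.55  4.86] op 0.178
```

>>> {"fn": "apply_moves", "kwargs": {
  "steps": [
    {"x": 0,"y": 0,"z": -0.8,"spin": 0}
  ]
}}

```text
time_s: 19.35
position: [0.4975, -0.2129, 0.1697]
tcp_rot: [[0.405, -0.003, 0.914], [-0.914, -0.006, 0.405], [0.004, -1.0, -0.005]]
force: [-1.0, -0.3, 5.0]
opening: 0.18
```

```bash
python3 st.py
```

```text
t 19.75 tcp [ 0.4975 -0.213   0.1696] axis [-0.0035 -0.0058 -1.    ] tip(relaxed) [ 0.497  -0.2138  0.0226] F [-1.24  0.47  5.05] op 0.174
```

>>> {"fn": "apply_moves", "kwargs": {
  "steps": [
    {"x": 0,"y": 0,"z": 5,"spin": 0},
    {"x": 0,"y": 0,"z": 12,"spin": 0},
    {"x": 0,"y": 0,"z": 18,"spin": 0},
    {"x": 0,"y": 0,"z": 18,"spin": 0},
    {"x": 0,"y": 0,"z": 13,"spin": 0},
    {"x": 0,"y": 0,"z": 6,"spin": 0}
  ]
}}

```text
time_s: 20.35
position: [0.4973, -0.2123, 0.2434]
tcp_rot: [[0.405, -0.005, 0.915], [-0.915, -0.004, 0.405], [0.001, -1.0, -0.006]]
force: [0.0, -0.0, -1.3]
opening: 0.177
```

```bash
python3 st.py s12
```

```text
t 20.75 tcp [ 0.4963 -0.2118  0.2412] axis [-0.0081 -0.0013 -1.    ] tip(relaxed) [ 0.4951 -0.212   0.0942] F [-0.1   0.48 -0.89] op 0.175
```

View pics/s12.png

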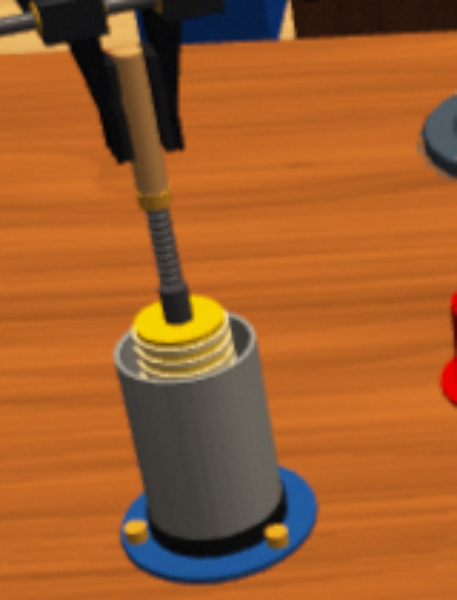

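>>> {"fn": "apply_moves", "kwargs": {
  "steps": [
    {"x": 1,"y": 0,"z": -8,"spin": 0},
    {"x": 0,"y": 0,"z": -16,"spin": 0},
    {"x": 0,"y": 0,"z": -20,"spin": 0},
    {"x": 0,"y": 0,"z": -13,"spin": 0},
    {"x": 0,"y": 0,"z": -6,"spin": 0},
    {"x": 0,"y": 0,"z": -2,"spin": 0},
    {"x": 0,"y": 0,"z": -1,"spin": 0}
  ]
}}

```text
time_s: 21.45
position: [0.4981, -0.2123, 0.1706]
tcp_rot: [[0.404, -0.008, 0.915], [-0.915, -0.002, 0.404], [-0.002, -1.0, -0.008]]
force: [-0.8, 0.1, 4.6]
opening: 0.174
```

```bash
python3 st.py
```

```text
t 21.85 tcp [ 0.498  -0.2122  0.1708] axis [-0.0071 -0.002  -1.    ] tip(relaxed) [ 0.497  -0.2125  0.0238] F [-0.76  0.36  4.72] op 0.175
```

>>> {"fn": "apply_moves", "kwargs": {
  "steps": [
    {"x": 0,"y": 0,"z": -1.2,"spin": 0},
    {"x": 0,"y": 0,"z": 0,"spin": 0}
  ]
}}

```text
time_s: 22.05
position: [0.498, -0.2122, 0.17]
tcp_rot: [[0.404, -0.007, 0.915], [-0.915, -0.002, 0.404], [-0.001, -1.0, -0.007]]
force: [-1.1, 0.5, 4.9]
opening: 0.179
```

```bash
python3 st.py
```

```text
t 22.45 tcp [ 0.498  -0.2123  0.1699] axis [-0.0069 -0.0022 -1.    ] tip(relaxed) [ 0.497  -0.2126  0.0229] F [-1.09  0.59  4.84] op 0.177
```

>>> {"fn": "apply_moves", "kwargs": {
  "steps": [
    {"x": 0,"y": 0,"z": 5,"spin": 0},
    {"x": 0,"y": 0,"z": 12,"spin": 0},
    {"x": 0,"y": 0,"z": 18,"spin": 0},
    {"x": 0,"y": 0,"z": 18,"spin": 0},
    {"x": 0,"y": 0,"z": 13,"spin": 0},
    {"x": 0,"y": 0,"z": 6,"spin": 0}
  ]
}}

```text
time_s: 23.05
position: [0.4975, -0.2117, 0.2436]
tcp_rot: [[0.404, -0.009, 0.915], [-0.915, -0.0, 0.404], [-0.003, -1.0, -0.008]]
force: [0.5, -0.5, -0.6]
opening: 0.176
```

```bash
python3 st.py s13
```

```text
t 23.45 tcp [ 0.4966 -0.2112  0.2414] axis [-0.0123  0.002  -0.9999] tip(relaxed) [ 0.4948 -0.2109  0.0944] F [-0.29 -0.18 -0.62] op 0.173
```

View pics/s13.png

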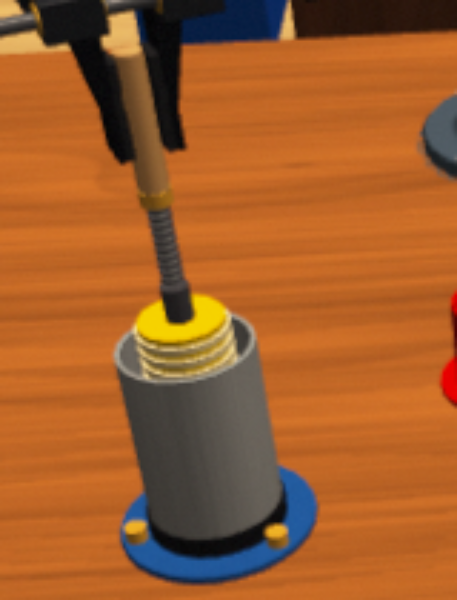

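>>> {"fn": "apply_moves", "kwargs": {
  "steps": [
    {"x": 1,"y": 0,"z": -8,"spin": 0},
    {"x": 0,"y": 0,"z": -16,"spin": 0},
    {"x": 0,"y": 0,"z": -20,"spin": 0},
    {"x": 0,"y": 0,"z": -13,"spin": 0},
    {"x": 0,"y": 0,"z": -6,"spin": 0},
    {"x": 0,"y": 0,"z": -2,"spin": 0},
    {"x": 0,"y": 0,"z": -2,"spin": 0}
  ]
}}

```text
time_s: 24.15
position: [0.4983, -0.2116, 0.1699]
tcp_rot: [[0.404, -0.012, 0.915], [-0.915, 0.002, 0.404], [-0.006, -1.0, -0.01]]
force: [0.2, -0.2, 5.0]
opening: 0.178
```

```bash
python3 st.py
```

```text
t 24.55 tcp [ 0.4983 -0.2116  0.1701] axis [-0.0114  0.0013 -0.9999] tip(relaxed) [ 0.4966 -0.2114  0.0231] F [-1.39  0.52  5.  ] op 0.176
```

>>> {"fn": "apply_moves", "kwargs": {
  "steps": [
    {"x": 0,"y": 0,"z": 5,"spin": 0},
    {"x": 0,"y": 0,"z": 12,"spin": 0},
    {"x": 0,"y": 0,"z": 20,"spin": 0},
    {"x": 0,"y": 0,"z": 25,"spin": 0},
    {"x": 0,"y": 0,"z": 25,"spin": 0},
    {"x": 0,"y": 0,"z": 22,"spin": 0},
    {"x": 0,"y": 0,"z": 12,"spin": 0},
    {"x": 0,"y": 0,"z": 4,"spin": 0}
  ]
}}

```text
time_s: 25.35
position: [0.4972, -0.2106, 0.3003]
tcp_rot: [[0.404, -0.013, 0.915], [-0.915, 0.003, 0.404], [-0.008, -1.0, -0.011]]
force: [0.1, -0.0, -0.6]
opening: 0.176
```

```bash
sed -i 's/N=8/N=2/' st.py; python3 st.py
```

```text
t 25.45 tcp [ 0.4969 -0.2104  0.2994] axis [-0.014   0.0038 -0.9999] tip(relaxed) [ 0.4949 -0.2099  0.1524] F [ 0.22  0.27 -0.59] op 0.172
```

>>> {"fn": "apply_moves", "kwargs": {
  "steps": [
    {"x": 0,"y": 8,"z": 0,"spin": 0},
    {"x": 1,"y": 20,"z": 1,"spin": 0},
    {"x": 1,"y": 30,"z": 1,"spin": 0},
    {"x": 1,"y": 35,"z": 1,"spin": 0},
    {"x": 1,"y": 35,"z": 1,"spin": 0},
    {"x": 1,"y": 30,"z": 1,"spin": 0},
    {"x": 1,"y": 20,"z": 0,"spin": 0},
    {"x": 1,"y": 8,"z": 0,"spin": 0},
    {"x": 0,"y": 0,"z": 0,"spin": 0}
  ]
}}

```text
time_s: 26.35
position: [0.4969, -0.013, 0.2945]
tcp_rot: [[0.401, -0.034, 0.915], [-0.916, 0.013, 0.402], [-0.026, -0.999, -0.026]]
force: [0.3, 0.2, -0.3]
opening: 0.176
```

```bash
python3 st.py
```

```text
t 26.45 tcp [ 0.4971 -0.0144  0.2947] axis [-0.0334  0.013  -0.9994] tip(relaxed) [ 0.4922 -0.0125  0.1478] F [-0.13 -0.27 -1.53] op 0.179
```

>>> {"fn": "apply_moves", "kwargs": {
  "steps": [
    {"x": 5,"y": 5,"z": 0,"spin": 0},
    {"x": 5,"y": 5,"z": 0,"spin": 0},
    {"x": 2,"y": 2,"z": 0,"spin": 0},
    {"x": 0,"y": 0,"z": -3,"spin": 0}
  ]
}}

```text
time_s: 26.85
position: [0.5114, -0.0047, 0.2916]
tcp_rot: [[0.395, -0.032, 0.918], [-0.918, 0.012, 0.396], [-0.024, -0.999, -0.024]]
force: [0.7, -0.0, -1.5]
opening: 0.176
```

```bash
python3 st.py
```

```text
t 26.95 tcp [ 0.5104 -0.0047  0.2909] axis [-0.0341  0.0124 -0.9993] tip(relaxed) [ 0.5053 -0.0028  0.144 ] F [ 0.25  0.4  -0.72] op 0.174
```

>>> {"fn": "apply_moves", "kwargs": {
  "steps": [
    {"x": 0,"y": 1,"z": -12,"spin": 0},
    {"x": 0,"y": 1,"z": -20,"spin": 0},
    {"x": 0,"y": 0,"z": -18,"spin": 0},
    {"x": 0,"y": 0,"z": -10,"spin": 0},
    {"x": 0,"y": 0,"z": -4,"spin": 0}
  ]
}}

```text
time_s: 27.45
position: [0.5096, -0.0029, 0.2231]
tcp_rot: [[0.394, -0.034, 0.918], [-0.919, 0.012, 0.395], [-0.024, -0.999, -0.026]]
force: [-0.3, 0.3, -0.4]
opening: 0.177
```

```bash
python3 st.py
python3 - <<'E'
from h import *
S=imaging.capture('scene').copy();W=imaging.capture('wrist').copy()
cv2.imwrite('pics/a14.png',np.hstack([cv2.resize(S[100:300,240:380,::-1],(420,600)),cv2.resize(W[80:380,230:420,::-1],(380,600))]))
E
```

```text
t 27.55 tcp [ 0.5099 -0.0029  0.2237] axis [-0.0331  0.012  -0.9994] tip(relaxed) [ 0.505  -0.0012  0.0768] F [-0.58  0.41 -0.73] op 0.177
```

View pics/a14.png

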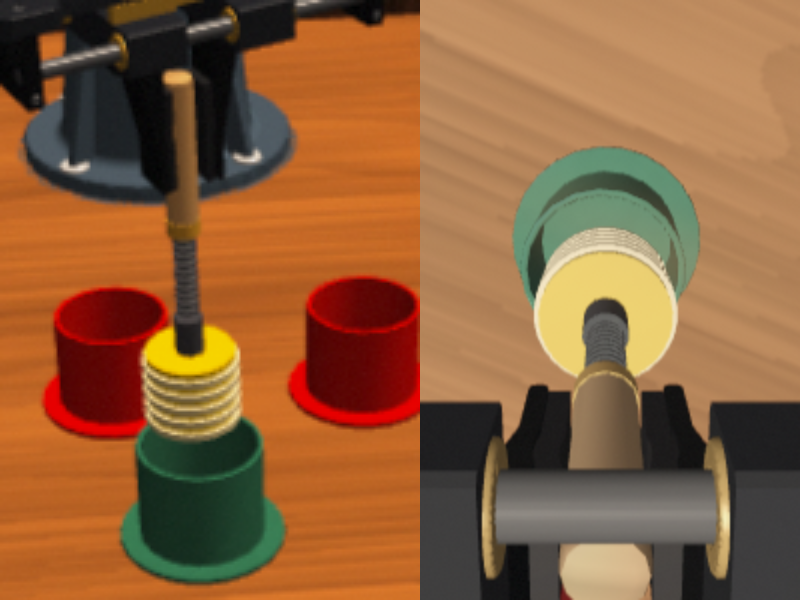

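Run:
```python
from m import *
print(at_z('scene',304.3,238.3,.077),at_z('scene',306.7,249,.06))
for c in ([.506,0],[.505,-.003],[.508,.002]):
  print(c,[ (proj('scene',np.c_[c[0]+.034*np.cos(t),c[1]+.034*np.sin(t),.06])[0]-[240,100])*3 for t in (np.pi/2,-np.pi/2,0)])
S=imaging.capture('scene');g=hsv(S,(50,60,20),(95,255,255),(270,225,345,300));ys,xs=np.nonzero(g)
for r in range(244,272,3):
  q=xs[ys==r];print(r,q.min(),q.max())
P=lambda c,z,r:proj('scene',np.array([[c[0]+r*np.cos(t),c[1]+r*np.sin(t),z] for t in np.linspace(0,2*np.pi,80)]))
for c in([.506,0],):
  for z in(.06,.005):
    a=P(c,z,.034);print(z,a.min(0),a.max(0))
a=P([.506,0],.002,.045);print(a.min(0),a.max(0),xs.min(),xs.max(),ys.min(),ys.max())
h=cv2.inRange(S[200:246,260:340],np.array([150,120,0],np.uint8),np.array([255,255,190],np.uint8))
a=P([.505,-.0012],.077,.025);print('head pred',a.min(0),a.max(0))
```

```text
[ 0.50713474 -0.00185623  0.077     ] [0.51224719 0.0010149  0.06      ]
[0.506, 0] [array([261.74428749, 436.17923297]), array([132.64942042, 444.58317045]), array([201.92904754, 478.09710672])]
[0.505, -0.003] [array([255.88926   , 435.47998963]), array([126.86098778, 443.87476337]), array([195.91708727, 477.34281897])]
[0.508, 0.002] [array([265.90977584, 438.07407818]), array([136.61357606, 446.50082597]), array([206.13305534, 480.13079043])]
244 287 325
247 286 326
250 285 326
253 286 326
256 286 326
259 286 326
262 286 326
265 287 327
268 285 330
271 282 332
0.06 [284.20458282 234.89663079] [327.33885594 259.44183411]
0.005 [285.97537552 262.23071001] [327.68573077 287.63958994]
[279.31747414 259.82993322] [334.45518362 293.53836618] 281 334 239 293
head pred [288.6137556  228.82638796] [320.63676103 246.61395237]
```

>>> {"fn": "apply_moves", "kwargs": {
  "steps": [
    {"x": 1,"y": 1.5,"z": -4,"spin": 0},
    {"x": 0,"y": 0,"z": -12,"spin": 0},
    {"x": 0,"y": 0,"z": -16,"spin": 0},
    {"x": 0,"y": 0,"z": -14,"spin": 0},
    {"x": 0,"y": 0,"z": -8,"spin": 0},
    {"x": 0,"y": 0,"z": -3,"spin": 0}
  ]
}}

```text
time_s: 28.3
position: [0.5142, -0.0017, 0.1669]
tcp_rot: [[0.395, -0.022, 0.918], [-0.918, 0.01, 0.395], [-0.018, -1.0, -0.017]]
force: [-0.8, -0.3, -1.4]
opening: 0.179
```

```bash
python3 st.py
```

```text
t 28.4 tcp [ 0.5143 -0.0018  0.1674] axis [-0.0219  0.0094 -0.9997] tip(relaxed) [ 5.111e-01 -4.000e-04  2.050e-02] F [-0.5  -0.06 -1.23] op 0.175
```

>>> {"fn": "apply_moves", "kwargs": {
  "steps": [
    {"x": -2.5,"y": 0,"z": -3,"spin": 0},
    {"x": -2.5,"y": 0,"z": -4,"spin": 0},
    {"x": 0,"y": 0,"z": -2,"spin": 0}
  ]
}}

```text
time_s: 28.7
position: [0.5101, -0.002, 0.1592]
tcp_rot: [[0.395, -0.018, 0.918], [-0.918, 0.009, 0.395], [-0.015, -1.0, -0.014]]
force: [-0.2, 0.0, -0.6]
opening: 0.177
```

```bash
python3 st.py
```

```text
t 28.8 tcp [ 0.5104 -0.0021  0.1592] axis [-0.0184  0.0087 -0.9998] tip(relaxed) [ 0.5077 -0.0008  0.0122] F [ 0.21  0.42 -1.05] op 0.179
```

>>> {"fn": "apply_moves", "kwargs": {
  "steps": [
    {"x": -1,"y": 0,"z": -2.5,"spin": 0},
    {"x": 0,"y": 0,"z": -2.5,"spin": 0},
    {"x": 0,"y": 0,"z": -1.5,"spin": 0}
  ]
}}

```text
time_s: 29.1
position: [0.5099, -0.0022, 0.1528]
tcp_rot: [[0.395, -0.017, 0.918], [-0.918, 0.008, 0.395], [-0.014, -1.0, -0.012]]
force: [0.7, 0.3, -0.9]
opening: 0.174
```

```bash
sed -i 's/N=2/N=4/' st.py; python3 st.py
```

```text
t 29.3 tcp [ 0.5099 -0.0022  0.1529] axis [-0.0167  0.0083 -0.9998] tip(relaxed) [ 0.5075 -0.001   0.006 ] F [ 0.6  -0.25 -0.54] op 0.176
```

>>> {"fn": "apply_moves", "kwargs": {
  "steps": [
    {"x": 0,"y": 0,"z": -1.5,"spin": 0},
    {"x": 0,"y": 0,"z": 0,"spin": 0}
  ]
}}

```text
time_s: 29.5
position: [0.5102, -0.0022, 0.1517]
tcp_rot: [[0.395, -0.016, 0.918], [-0.918, 0.008, 0.395], [-0.014, -1.0, -0.012]]
force: [-0.1, 0.7, 1.2]
opening: 0.174
```

```bash
python3 st.py
```

```text
t 29.7 tcp [ 0.5102 -0.0022  0.1518] axis [-0.0161  0.0082 -0.9998] tip(relaxed) [ 0.5078 -0.001   0.0048] F [-0.28  0.3   1.03] op 0.179
```

>>> {"fn": "apply_moves", "kwargs": {
  "grip": 60,
  "steps": [
    {"x": 0,"y": 0,"z": 0,"spin": 0}
  ]
}}

```text
time_s: 29.8
position: [0.5103, -0.0022, 0.1518]
tcp_rot: [[0.395, -0.016, 0.918], [-0.918, 0.008, 0.395], [-0.014, -1.0, -0.011]]
force: [-0.4, 0.2, -0.2]
opening: 0.213
```

Run:
```python
from h import *
for i in range(16):
    S=imaging.capture('scene').copy();s=read_state()
    if s['opening']>.6:break
W=imaging.capture('wrist').copy()
print(s['time_s'],s['position'],s['opening'],s['force'])
cv2.imwrite('pics/a15.png',np.hstack([cv2.resize(S[100:300,240:380,::-1],(420,600)),cv2.resize(W[80:380,230:420,::-1],(380,600))]))
```

```text
30.3 [ 0.51016822 -0.0022104   0.15174873] 0.6262195196650981 [-0.93756476 -0.08816554 -0.37445636]
```

View pics/a15.png

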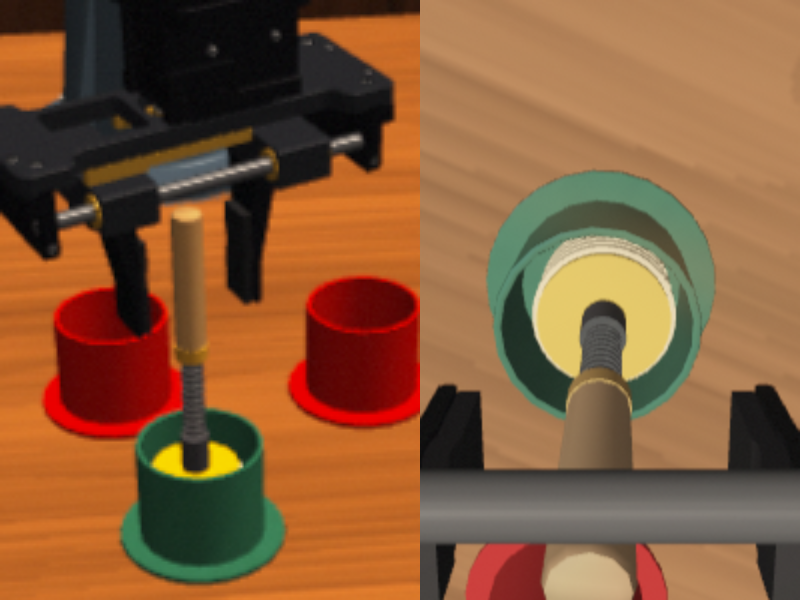

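>>> {"fn": "apply_moves", "kwargs": {
  "steps": [
    {"x": 0,"y": 0,"z": 6,"spin": 0},
    {"x": 0,"y": 0,"z": 18,"spin": 0},
    {"x": 0,"y": 0,"z": 28,"spin": 0},
    {"x": 0,"y": 0,"z": 30,"spin": 0},
    {"x": 0,"y": 0,"z": 20,"spin": 0},
    {"x": 0,"y": 0,"z": 8,"spin": 0},
    {"x": 0,"y": 0,"z": 0,"spin": 0}
  ]
}}

```text
time_s: 31.05
position: [0.5088, -0.0019, 0.267]
tcp_rot: [[0.395, -0.018, 0.918], [-0.918, 0.009, 0.395], [-0.015, -1.0, -0.013]]
force: [-0.3, 0.2, -0.9]
opening: 0.689
```

Run:
```python
from h import *
for i in range(3):S=imaging.capture('scene').copy()
s=read_state();print(s['time_s'],s['position'])
p=s['position']
cv2.imwrite('pics/s16.png',S[:,:,::-1])
```

```text
31.2 [ 0.50752912 -0.00168774  0.26484314]
```

View pics/s16.png

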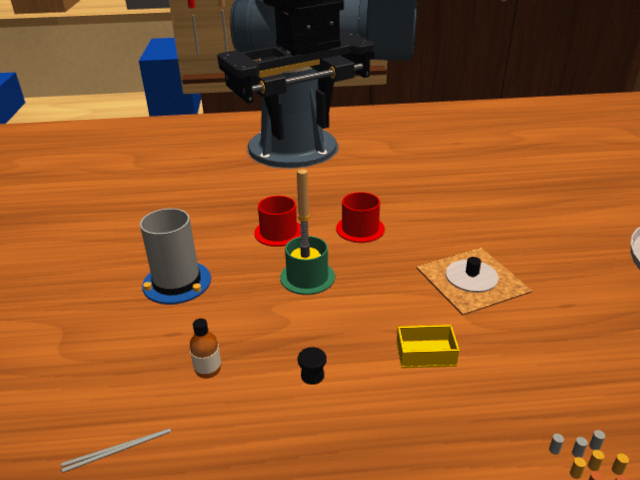

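Run:
```python
from rig import job
print(job.hand_in())
```

```text
the job is handed in; nothing more can be done
None
```

The job is done and was handed in at about 31 s of the 72 s allowed; the hand-in gave no verdict.

- **Lid:** I lifted it off by the knob and set it down near the centre of the cork mat. The last scene picture shows it lying flat with the knob up.
- **Scrubbing:** I felt the hidden bottom at roughly 33 mm. All three strokes pushed to about 5.5–5.8 N, which is 9–9.5 mm of give and well short of the stop. The bristles showed at the jar's mouth in pictures after strokes one and two. After stroke three I drew the brush fully out of the jar without taking a picture, but the arm's pose put the tip above the rim.
- **Brush:** It stands upright and free in the green cup, and the gripper is well clear above it.
- **Bystanders:** The bottle, bin and loupe appear at the same pixels as at the start.

**What disagreed:**
- The cameras differed by 2–4 mm on the position of the jar's axis, so I used a value in between. I saw no clear sign of the brush pressing on the wall (sideways force 1.4 N at most).
- The tool's tilt drifted up to about 2° during the moves. It was about 1° when I let go of the brush, which then stood upright.

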